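Check the brake lever on the stock cart

TASK

Check the hand brake of the stock cart parked at the bench: with the outside of the fingers, press the long brake lever in towards the push bar until it comes up against its stop, and hold it there for two seconds to see that it stays short of the bar. Then ease it back out under control until it is fully home, and move clear. Do not pinch or force the lever or let it fly back, and do not push on the bar or disturb the short swivel-lock lever or the things lying about.

Things in the scene. Friction and masses are not known exactly. Their poses are not given: they have to be found in the camera images.
- cart: Stock-picking cart standing fast on the floor beyond the bench (bench edge at world x = 0.45 m), push bar nearest the robot. Origin level with the bench top, straight below the middle of the bar; x runs along the cart away from the bar, y along the bar to the left, z up. Corner posts at x = 160, y = +-270 mm; the top shelf, 50 mm below the bench top, starts at x = 160 mm; open air before it.
- bar_mid (a point): Middle of the push bar's axis, 170 mm above the bench top; axes as the cart's. The bar is a dark steel tube 28 mm thick, straight along y from -240 to 240 mm, then bends to +x and down into the corner posts.
- brake_clamp: Aluminium clamp on the push bar that carries the long brake lever, somewhere right or left of the bar's middle. Origin on the bar's axis, axes as the cart's. The clamp reaches 22 mm above the bar's axis, spans y = -23 to 13 mm and reaches x = 57 mm; the lever's upright pivot is at x = 46, y = 0 mm.
- blade_mid (a point): Middle of the brake lever's straight aluminium blade, 24 mm in x and 85 mm in y from the pivot, at the bar's height; turns with the lever (axes as the cart's when home). Blade 6 mm thick in x, 16 mm high, from y = -53 to +43 mm, ending in an 18 mm ball at y = 48 mm. Pressed on its outer (+x) face towards -x, to the bar. Inner face 53 mm clear of the bar at home, about 30 mm at the stop.
- brake_lever (a joint): Swing of the brake lever about its upright pivot, rad: 0 home (sprung out), grows as it is pressed towards the bar, 0.25 hard against its stop (about 21 mm of travel at the blade's middle). The spring takes about 2.5 N at the blade's middle to start and about 8 N just before the stop; it springs back to 0 when let go.
- lock_lever (a joint): Short swivel-lock thumb lever standing up on the bar's right part, rad, 0 to 0.7; stays where it is; to be left alone.
- lock_tip (a point): Thumb pad on the end of the short swivel-lock lever, 24 mm wide, about 50 mm above the bar's axis, 149 mm to the right (-y) of the bar's middle.
- carton: Cardboard carton 90 x 130 x 110 mm on the cart's top shelf; origin at the centre of its underside.
- junction_box: Grey plastic junction box 104 x 136 x 58 mm on the cart's top shelf; origin at the centre of its underside.
- tape: Roll of clear packing tape lying on the bench, 100 mm across, 48 mm high; origin at the centre of its underside.
- coupling: Grey conduit coupling standing on the bench, 38 mm across, 60 mm high; origin at the centre of its underside.
- screwdriver: Screwdriver with a black handle about 200 mm long lying on the bench; origin near its middle on the bench, x along it towards the tip.
- switch_carton: White carton 75 x 75 x 50 mm on the bench; origin at the centre of its underside.

How it is judged:
By the outcome, as a careful person would: the job done as asked, in the order asked, and still so for the second after the job is handed in, with the robot touching nothing.
It also fails if it takes over 42 s, if anything falls off the work surface, if the arm or the gripper's body presses on something with over 40 N, if the wrist force passes 120 N, or if a joint passes its speed limit or range.

ROBOT

A 6-joint arm with a two-finger parallel gripper is mounted at the origin on the work surface. World frame = base frame: x ahead of the robot, y to its left, z up, the work surface at z = 0. Lengths are in m, angles in degrees, forces in N, time in s.
With the tool pointing down it reaches from about 0.35 to 1 m from the base axis. Payload 7.1 kg.
Tool frame: the origin (TCP) lies on the centre line of the jaws, within the pads' length; the fingertips stand 19 mm ahead of it and the grasp point (between the pads) is the TCP; x points along the fingers, y is the direction in which the jaws open and shut, and the axes are right-handed (so a half turn about x gives the same grasp; the last joint's range is limited). The gripper opens to 85 mm and grips with 20 to 120 N. Pads are 22 mm wide; open, the fingers measure 114 mm over their backs; the gripper's body (76 mm by 85 mm) begins 54 mm behind the grasp point. The pads swing forward as they close: fully open they stand 13 mm farther back than shut.
Start: joints at [67.838, 24.242, 93.386, -0, 62.372, -1.089], TCP at [0.225, 0.583, 0.25] pointing down, gripper open.
Joint ranges: [-172.04, 172.04], [-51.8, 120.97], [4.93, 147.93], [-75.15, 255.16], [6.16, 154.13], [-145.62, 145.62]. Speed limits (degrees/s): [136.94, 136.94, 172.46, 180, 180, 180].

INTERFACE

Orientations are given as a 3x3 rotation matrix whose columns are the frame's x, y, z axes.
In Python, from station import bot gives the robot as it stands.
- The arm moves only by the tool step_arm, never from a script. Its argument "commands" is text: rows parted by semicolons, each of 4 numbers parted by spaces: the shift along the tool's x, y, z in cm, then the turn about the tool's x in rad. A call has 1 to 12 rows; each row shifts and turns the pose as measured when the row begins, along the tool's axes as they then stand; what a row does not reach is not made up. A row lasts 1/8 s, in which the tool goes at most 62.5 mm and 10.7 degrees, less where a joint would pass 70% of its speed; a pose out of reach is approached as far as the arm can. A call is refused whole if a number of a shift passes 6.25 or a number of a turn 0.188, either way. A call with a gripper value outside its range is refused whole. "grip" is the finger opening in cm, from 0 to 8.54, set as the call begins (left out, the last holds). The fingers move at their own pace and stop on an object; "newtons" is the grip in N (left out, the last holds). Time passes only in rows, so rows that do not move let the fingers close. It gives the time, the measured TCP pose, the force and the opening at its end, in the units of the state.
- bot.observe(): the state, without advancing time (a new reading comes with each control period).
- bot.camera(name): name is "scene" or "top" or "wrist"; returns (picture, depth): 480x640x3 uint8, red, green, blue; 480x640 float32, m along the optical axis (not along the pixel's ray), 0 where there is no reading.
- bot.get_calibration(name): a dict with "intrinsics" (3x3 intrinsics, pixels), "view" (4x4, takes a point from world to camera coordinates). Camera axes: x right, y up, looking along -z (the intrinsics and any distortion apply to the point x, -y, -z); pixel columns grow to the right and rows downward; lengths in m; the calibration is good to about 2 mm. A picture is of the moment at which its call begins: read the wrist's pose just before it. get_calibration takes no time and is no camera call; for the wrist camera it gives the pose at the moment of the call.
- bot.finish_job(): hands the job in, once; it reports no verdict.
The state is a dict: "time_s": time; "q": joint angles; "qd": joint speeds; "joint_efforts": joint torques, N m; "eef_pos": TCP position; "tcp_rot": TCP orientation; "ft_force": force on the tool from outside, world axes, zero at the start; "wrist_torque": the same for the moment, N m; "opening": finger opening in m.
Only numpy, scipy, OpenCV 4.12 (cv2) and the standard library are available. Lean on these libraries where they do the work, as an engineer would, in place of code of your own. Each camera call takes 0.05 s, during which the arm holds its last target. There are 200 camera calls.

## Working session

There is one attempt and no reset: what is moved stays moved. The work goes in short steps, Python scripts to look and compute and a tool call to move; the robot and the scene stay as the last step left them, time stands still between calls to the robot, and variables do not carry over. Pictures are saved under pics/ and viewed, on a budget of 10 in all, crops included, one or two more only if the job needs it, and the job is handed in when it is done.

Besides the shell and the picture viewer there is one more tool, called after "Request:" as a command line: name --argument value ..., lists and objects as JSON in quotes. step_arm: Moves the arm, as the interface text tells. Its arguments: {"type":"object","properties":{"commands":{"type":"string"},"grip":{"type":"number"},"newtons":{"type":"number"}},"required":["commands"]}

```bash
mkdir -p pics; ls
cat > h.py <<'E'
import numpy as np, cv2
from station import bot
def snap(n,f):
    cal=bot.get_calibration(n); im,d=bot.camera(n)
    cv2.imwrite(f'pics/{f}.png',im[:,:,::-1]); np.savez(f'pics/{f}.npz',im=im,d=d,K=cal['intrinsics'],V=cal['view'],**({'D':cal['distortion']} if 'distortion' in cal else {}))
    return cal
def cloud(f):
    z=np.load(f'pics/{f}.npz'); K,V,d=z['K'],z['V'],z['d']
    v,u=np.mgrid[:480,:640]
    c=np.stack([(u-K[0,2])/K[0,0]*d,-(v-K[1,2])/K[1,1]*d,-d,np.ones_like(d)],-1)
    P=(c@np.linalg.inv(V).T)[...,:3]; P[d==0]=np.nan
    return z['im'],P
E
python3 - <<'E'
from h import *
for n in('scene','top'):
    c=snap(n,n+'0'); print(n,c)
s=bot.observe(); print(s)
E
```

```text
pics
scene {'intrinsics': array([[556.51674415,   0.        , 323.60690128],
       [  0.        , 556.51674415, 239.20876558],
       [  0.        ,   0.        ,   1.        ]]), 'view': array([[-0.31895988,  0.9477633 , -0.00305383,  0.1660124 ],
       [-0.52502542, -0.17400745,  0.83310846,  0.17994486],
       [ 0.78905824,  0.26733151,  0.55310122, -1.71590593],
       [ 0.        ,  0.        ,  0.        ,  1.        ]])}
top {'intrinsics': array([[532.69839862,   0.        , 319.8536982 ],
       [  0.        , 532.69839862, 234.72628489],
       [  0.        ,   0.        ,   1.        ]]), 'view': array([[-0.0112398 , -0.99966473, -0.02332571,  0.03878825],
       [ 0.99737894, -0.01287545,  0.07120017, -0.5257456 ],
       [-0.07147662, -0.0224643 ,  0.99718927, -1.08887637],
       [ 0.        ,  0.        ,  0.        ,  1.        ]])}
{'time_s': 0.1, 'q': array([ 6.78368147e+01,  2.42823049e+01,  9.34270488e+01, -1.14875167e-03,
        6.23735808e+01, -1.08788898e+00]), 'qd': array([-0.03327274,  0.01449908, -0.09466868,  0.05672207, -0.04919134,
       -0.01806983]), 'joint_efforts': array([ 5.45860803e-04, -5.58430409e+01, -2.82443476e+01,  2.18522280e-05,
        3.03655615e-03, -6.94495128e-07]), 'eef_pos': array([0.22454037, 0.58276272, 0.2495989 ]), 'tcp_rot': array([[-5.29604741e-04,  3.59585451e-01,  9.33112010e-01],
       [-1.34723190e-03,  9.33111037e-01, -3.59585841e-01],
       [-9.99998952e-01, -1.44755663e-03, -9.73503854e-06]]), 'ft_force': array([-0.58558881, -0.24550553, -0.10158076]), 'wrist_torque': array([ 0.02939316, -0.01157835,  0.01174758]), 'opening': 0.08528918236807644}
```

View pics/scene0.png

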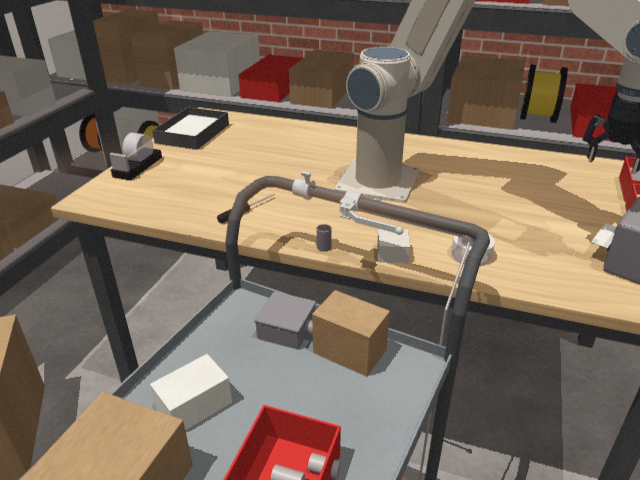

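View pics/top0.png

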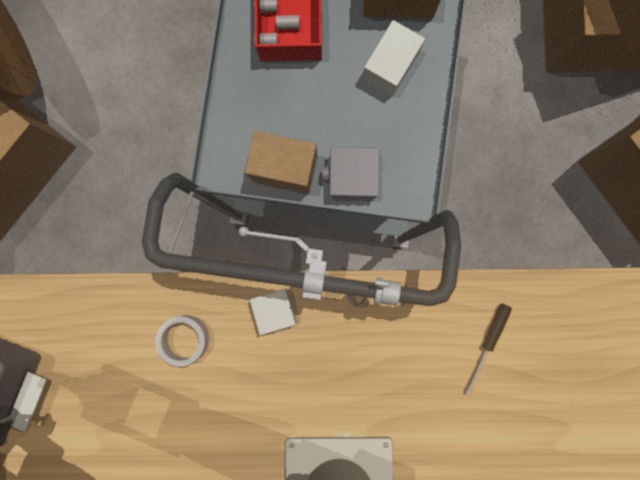

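The top view shows the clamp at (314,278), the blade from (250,234) to (298,242) with its ball at (243,231), and the lock lever at (386,290). The scene view agrees: clamp at (350,203), ball at (400,231).

Run:
```python
from h import *
for f,px in(('top0',dict(ball=(243,231),b1=(262,235),b2=(285,238),clamp=(314,278),piv=(316,256),barL=(190,265),barR=(430,296),lock=(386,290),carton=(282,160),jb=(355,172),barM=(270,273))),('scene0',dict(ball=(400,231),b1=(382,225),clamp=(350,203)))):
    im,P=cloud(f); z=np.load(f'pics/{f}.npz'); K,V=z['K'],z['V']; Vi=np.linalg.inv(V)
    for k,(u,v) in px.items():
        r=Vi[:3,:3]@np.array([(u-K[0,2])/K[0,0],-(v-K[1,2])/K[1,1],-1]);o=Vi[:3,3]
        print(f,k,'depth',P[v-1:v+2,u-1:u+2].reshape(-1,3)[4].round(3),'ray@.17',(o+r*(.17-o[2])/r[2]).round(3))
im,P=cloud('top0')
# bar: dark pixels near height .16-.19
m=(np.abs(P[...,2]-.177)<.02)&(P[...,0]>.4)&(P[...,0]<.6)&(im.max(-1)<90)
v,u=np.nonzero(m);s=(u>185)&(u<425); Q=P[v[s],u[s]]; c=np.polyfit(Q[:,1],Q[:,0],1);print('bar x=a*y+b',c,np.degrees(np.arctan(c[0])),Q.min(0),Q.max(0))
# blade
m=(np.abs(P[...,2]-.177)<.02)&(im.min(-1)>110)
v,u=np.nonzero(m);s=(u>236)&(u<300)&(v>222)&(v<250);Q=P[v[s],u[s]];print(len(Q),Q.min(0),Q.max(0))
s2=(u>252)&(u<292)&(v>222)&(v<250);Q=P[v[s2],u[s2]];print('blade',np.polyfit(Q[:,1],Q[:,0],1),Q.mean(0))
```

```text
top0 ball depth [0.523 0.166 0.179] ray@.17 [0.524 0.168 0.17 ]
top0 b1 depth [0.515 0.132 0.18 ] ray@.17 [0.516 0.133 0.17 ]
top0 b2 depth [0.51  0.091 0.179] ray@.17 [0.51  0.092 0.17 ]
top0 clamp depth [0.438 0.04  0.193] ray@.17 [0.438 0.04  0.17 ]
top0 piv depth [0.477 0.036 0.188] ray@.17 [0.477 0.036 0.17 ]
top0 barL depth [0.464 0.259 0.185] ray@.17 [0.464 0.263 0.17 ]
top0 barR depth [ 0.405 -0.163  0.183] ray@.17 [ 0.404 -0.165  0.17 ]
top0 lock depth [ 0.416 -0.085  0.193] ray@.17 [ 0.415 -0.087  0.17 ]
top0 carton depth [0.676 0.107 0.06 ] ray@.17 [0.652 0.096 0.17 ]
top0 jb depth [ 0.659 -0.043  0.008] ray@.17 [ 0.628 -0.036  0.17 ]
top0 barM depth [0.448 0.118 0.183] ray@.17 [0.448 0.119 0.17 ]
scene0 ball depth [0.527 0.171 0.173] ray@.17 [0.523 0.17  0.17 ]
scene0 b1 depth [0.516 0.13  0.173] ray@.17 [0.512 0.129 0.17 ]
scene0 clamp depth [0.468 0.045 0.185] ray@.17 [0.444 0.038 0.17 ]
bar x=a*y+b [0.15508639 0.4263286 ] 8.81556681241002 [ 0.40127374 -0.15288639  0.168526  ] [0.47989141 0.26936376 0.18957932]
266 [0.49862106 0.06595464 0.16516636] [0.53058042 0.1735055  0.18351662]
blade [0.15521523 0.49621103] [0.51393722 0.11420389 0.17851641]
```

```bash
cat > plan.py <<'E'
import sys
from h import *
# target x y z, tool-y yaw -8.8 deg; rows
t=np.array(list(map(float,sys.argv[1:4]))); n=int(sys.argv[4])
s=bot.observe(); R=s['tcp_rot'].copy(); p=s['eef_pos']
yaw=np.arctan2(R[1,1],R[0,1]); turn=-(np.radians(-8.8)-yaw); dt=turn/n
print('t',s['time_s'],p.round(4),'yaw',np.degrees(yaw).round(2),'F',s['ft_force'].round(2),'open',round(s['opening'],4),'q',s['q'].round(1))
for i in range(n):
    print((R.T@(t-p)/n*100).round(2),round(dt,3))
    R=R@cv2.Rodrigues(np.array([dt,0,0]))[0]
E
python3 plan.py .560 .109 .25 11
```

```text
t 0.1 [0.2245 0.5828 0.2496] yaw 68.93 F [-0.59 -0.25 -0.1 ] open 0.0853 q [67.8 24.3 93.4 -0.  62.4 -1.1]
[ 0.   -2.92  4.39] 0.123
[ 0.   -2.36  4.72] 0.123
[ 0.   -1.76  4.97] 0.123
[ 0.   -1.14  5.15] 0.123
[ 0.   -0.49  5.25] 0.123
[0.   0.16 5.27] 0.123
[0.   0.8  5.22] 0.123
[0.   1.44 5.08] 0.123
[0.   2.05 4.86] 0.123
[0.   2.64 4.57] 0.123
[0.   3.18 4.21] 0.123
```

Request:
step_arm --commands "0 -2.9 4.4 0.123;0 -2.4 4.7 0.123;0 -1.8 5 0.123;0 -1.1 5.15 0.123;0 -0.5 5.25 0.123;0 0.2 5.3 0.123;0 0.8 5.2 0.123;0 1.4 5.1 0.123" --grip 0

```text
time_s: 1.1
eef_pos: [0.469, 0.2271, 0.2476]
tcp_rot: [[-0.002, 0.981, 0.193], [-0.003, 0.193, -0.981], [-1.0, -0.003, 0.002]]
ft_force: [1.8, 0.2, 0.5]
opening: -0.0
```

```bash
python3 plan.py .560 .109 .25 5
```

```text
t 1.1 [0.469  0.2271 0.2476] yaw 11.13 F [1.82 0.22 0.47] open -0.0 q [ 2.460e+01  1.580e+01  1.065e+02 -1.000e-01  5.790e+01  1.350e+01]
[-0.05  1.33  2.67] 0.07
[-0.05  1.51  2.57] 0.07
[-0.05  1.69  2.46] 0.07
[-0.05  1.85  2.34] 0.07
[-0.05  2.01  2.2 ] 0.07
```

Request:
step_arm --commands "0 1.3 2.7 0.07;0 1.5 2.6 0.07;0 1.7 2.5 0.07;0 1.9 2.3 0.07;0 2 2.2 0.07;0 0 0 0"

```text
time_s: 1.85
eef_pos: [0.5621, 0.0994, 0.2459]
tcp_rot: [[-0.005, 0.985, -0.173], [-0.004, -0.173, -0.985], [-1.0, -0.005, 0.005]]
ft_force: [1.2, 0.9, -0.6]
opening: 0.0001
```

```bash
python3 plan.py .560 .109 .168 4
python3 - <<'E'
from h import *
snap('wrist','w1');snap('top','t1')
a=cv2.imread('pics/w1.png');b=cv2.imread('pics/t1.png')[90:330,120:440]
cv2.imwrite('pics/c1.png',np.vstack([cv2.resize(a,(400,300)),cv2.resize(b,(400,300))]))
E
```

```text
t 1.85 [0.5621 0.0994 0.2459] yaw -9.99 F [ 1.24  0.9  -0.57] open 0.0001 q [  8.9  20.2 100.4  -0.2  59.8  19. ]
[ 1.95 -0.08 -0.23] -0.005
[ 1.95 -0.08 -0.24] -0.005
[ 1.95 -0.08 -0.24] -0.005
[ 1.95 -0.08 -0.24] -0.005
```

View pics/c1.png

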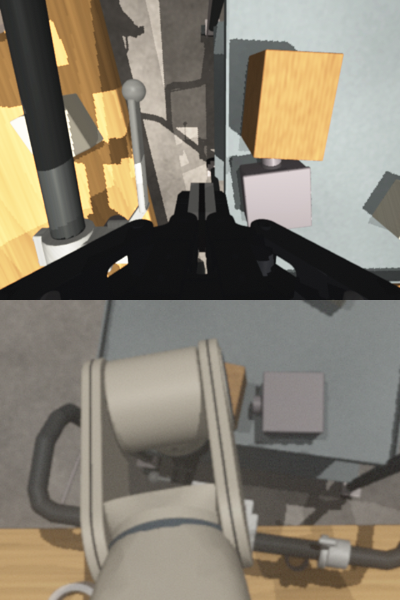

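The wrist view shows the closed fingers at about (200,200), clear and outboard of the blade at (135,150), with the carton well to the right. Descending.

Request:
step_arm --commands "1.9 0 -0.25 -0.005;1.9 0 -0.25 -0.005;1.9 0 -0.25 -0.005;1.7 0 -0.25 -0.005;0 0 0 0"

```text
time_s: 2.58
eef_pos: [0.5588, 0.1151, 0.1698]
tcp_rot: [[-0.008, 0.99, -0.142], [-0.003, -0.142, -0.99], [-1.0, -0.007, 0.004]]
ft_force: [0.9, -0.3, -0.5]
opening: 0.0001
```

```bash
python3 plan.py .532 .1135 .170 4
python3 - <<'E'
from h import *
snap('wrist','w2');snap('scene','s2')
a=cv2.imread('pics/w2.png');b=cv2.imread('pics/s2.png')[150:300,280:480]
cv2.imwrite('pics/c2.png',np.vstack([cv2.resize(a,(400,300)),cv2.resize(b,(400,300))]))
E
```

```text
t 2.575 [0.5588 0.1151 0.1698] yaw -8.16 F [ 0.94 -0.34 -0.49] open 0.0001 q [ 1.050e+01  2.590e+01  1.033e+02 -1.000e-01  5.120e+01  1.870e+01]
[-0.   -0.66  0.14] 0.003
[-0.   -0.66  0.14] 0.003
[-0.   -0.66  0.14] 0.003
[-0.   -0.66  0.14] 0.003
```

View pics/c2.png

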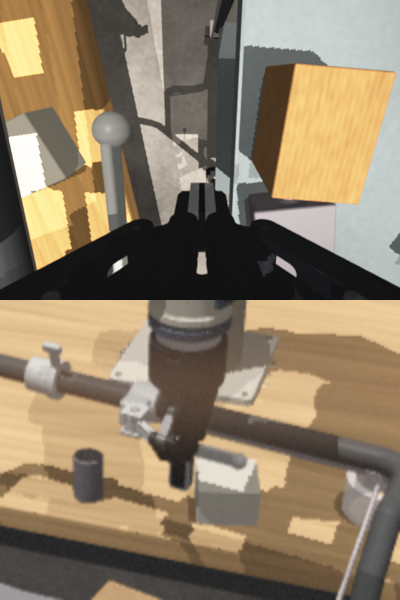

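The closed fingertips at (180,475) in the lower crop hang just outside the blade at about its middle, touching nothing. Approaching gently.

Request:
step_arm --commands "0 -0.5 0.1 0;0 -0.5 0 0;0 -0.5 0 0;0 -0.5 0 0;0 0 0 0"

```text
time_s: 3.3
eef_pos: [0.5394, 0.1169, 0.1735]
tcp_rot: [[-0.002, 0.99, -0.143], [-0.002, -0.143, -0.99], [-1.0, -0.001, 0.002]]
ft_force: [-0.4, 0.4, 0.5]
opening: 0.0001
```

Request:
step_arm --commands "0 -0.25 0 0;0 -0.25 0 0;0 -0.2 0 0;0 0 0 0"

```text
time_s: 3.8
eef_pos: [0.5322, 0.118, 0.1735]
tcp_rot: [[-0.001, 0.99, -0.143], [-0.002, -0.143, -0.99], [-1.0, -0.001, 0.002]]
ft_force: [-0.3, -0.1, 0.6]
opening: 0.0001
```

Request:
step_arm --commands "0 -0.2 0 0;0 -0.2 0 0;0 -0.2 0 0;0 0 0 0"

```text
time_s: 4.3
eef_pos: [0.5278, 0.1192, 0.1739]
tcp_rot: [[0.003, 0.99, -0.143], [-0.001, -0.143, -0.99], [-1.0, 0.003, 0.001]]
ft_force: [1.8, -0.9, -1.9]
opening: 0.0001
```

Request:
step_arm --commands "0.05 -0.25 0 0;0.05 -0.25 0 0;0 -0.25 0 0;0 0 0 0"

```text
time_s: 4.8
eef_pos: [0.5229, 0.1212, 0.1741]
tcp_rot: [[0.01, 0.99, -0.143], [0.001, -0.143, -0.99], [-1.0, 0.009, -0.002]]
ft_force: [3.6, -0.1, -2.6]
opening: 0.0002
```

Request:
step_arm --commands "0 -0.25 0 0;0 -0.25 0 0;0 -0.25 0 0;0 0 0 0"

```text
time_s: 5.3
eef_pos: [0.5178, 0.1232, 0.1743]
tcp_rot: [[0.016, 0.99, -0.143], [0.003, -0.143, -0.99], [-1.0, 0.015, -0.005]]
ft_force: [5.0, -1.2, -2.5]
opening: 0.0002
```

Request:
step_arm --commands "0 -0.25 0.05 0;0 -0.25 0.05 0;0 -0.25 0.05 0;0 0 0 0"

```text
time_s: 5.8
eef_pos: [0.5142, 0.1241, 0.1748]
tcp_rot: [[0.026, 0.989, -0.143], [0.005, -0.144, -0.99], [-1.0, 0.025, -0.009]]
ft_force: [6.8, -1.1, -3.4]
opening: -0.0001
```

Request:
step_arm --commands "0 -0.2 0.05 0;0 -0.2 0.05 0;0 0 0 0"

```text
time_s: 6.18
eef_pos: [0.5132, 0.1243, 0.1752]
tcp_rot: [[0.034, 0.989, -0.143], [0.007, -0.144, -0.99], [-0.999, 0.032, -0.012]]
ft_force: [6.8, -1.0, -2.9]
opening: 0.0
```

Request:
step_arm --commands "0.03 -0.4 0 0;0 0 0 0"

```text
time_s: 6.42
eef_pos: [0.5115, 0.1248, 0.1753]
tcp_rot: [[0.039, 0.989, -0.143], [0.007, -0.143, -0.99], [-0.999, 0.037, -0.012]]
ft_force: [6.9, -2.3, -3.2]
opening: 0.0
```

Request:
step_arm --commands "0.03 -0.5 0 0"

```text
time_s: 6.55
eef_pos: [0.5086, 0.1255, 0.1754]
tcp_rot: [[0.043, 0.989, -0.142], [0.007, -0.143, -0.99], [-0.999, 0.042, -0.013]]
ft_force: [16.4, -3.1, -5.7]
opening: 0.0003
```

Request:
step_arm --commands "0 -0.1 0 0"

```text
time_s: 6.68
eef_pos: [0.5093, 0.1255, 0.1758]
tcp_rot: [[0.047, 0.989, -0.142], [0.007, -0.142, -0.99], [-0.999, 0.046, -0.014]]
ft_force: [7.7, -1.2, -4.1]
opening: -0.0001
```

Run:
```python
from h import *
snap('wrist','w3');snap('scene','s3'); s=bot.observe(); print(s['time_s'],s['eef_pos'],s['ft_force'])
a=cv2.imread('pics/w3.png');b=cv2.imread('pics/s3.png')[150:300,280:480]
cv2.imwrite('pics/c3.png',np.vstack([cv2.resize(a,(400,300)),cv2.resize(b,(400,300))]))
for f in('s2','s3'):
    im,P=cloud(f)
    m=(im.min(-1)>90)&(P[...,2]>.155)&(P[...,2]<.19)&(P[...,1]>.14)&(P[...,1]<.20)&(P[...,0]>.46)&(P[...,0]<.56)
    print(f,m.sum(),np.median(P[m],0) if m.any() else '')
```

```text
6.775 [0.50919682 0.12550413 0.17579448] [ 9.33175782 -1.85343183 -4.29075838]
s2 120 [0.52238909 0.15913879 0.17240432]
s3 148 [0.49256878 0.16201235 0.17174345]
```

View pics/c3.png

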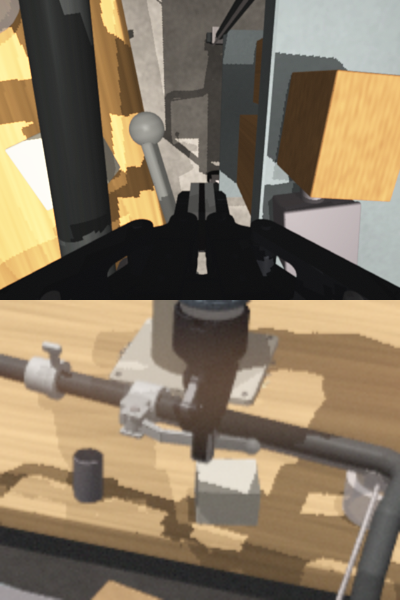

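The lever has swung (ball from (112,130) to (147,128) in the wrist view; about 30 mm at the ball), and the blade is still short of the bar. Pressing a touch more to be sure of the stop.

Request:
step_arm --commands "0 -0.35 0 0;0 -0.35 0 0"

```text
time_s: 7.02
eef_pos: [0.5085, 0.1262, 0.1769]
tcp_rot: [[0.061, 0.988, -0.141], [0.007, -0.141, -0.99], [-0.998, 0.06, -0.016]]
ft_force: [15.4, -3.1, -7.3]
opening: 0.0002
```

Run:
```python
from h import *
for i in range(6):
    bot.camera('wrist'); s=bot.observe(); print(s['time_s'],s['eef_pos'].round(4),s['ft_force'].round(1),s['tcp_rot'][0,0].round(3))
```

```text
7.075 [0.5085 0.1262 0.177 ] [14.9 -2.9 -8.6] 0.062
7.125 [0.5085 0.1262 0.177 ] [15.4 -3.1 -8.5] 0.061
7.175 [0.5085 0.1263 0.177 ] [15.3 -2.3 -7.8] 0.061
7.225 [0.5085 0.1262 0.1769] [15.2 -3.5 -6.6] 0.061
7.275 [0.5086 0.1262 0.1769] [15.1 -2.9 -7.3] 0.061
7.325 [0.5085 0.1262 0.1769] [15.1 -3.  -7.5] 0.061
```

The force doubled with no further movement, so the lever is on its stop. Holding the target there.

Run:
```python
from h import *
for i in range(46):
    bot.camera('scene')
    if i%11==0: s=bot.observe(); print(s['time_s'],s['eef_pos'].round(4),s['ft_force'].round(1))
snap('scene','s4'); im,P=cloud('s4')
m=(im.min(-1)>90)&(P[...,2]>.155)&(P[...,2]<.19)&(P[...,1]>.14)&(P[...,1]<.20)&(P[...,0]>.46)&(P[...,0]<.56)
print(m.sum(),np.median(P[m],0)); s=bot.observe(); print(s['time_s'],s['ft_force'])
```

```text
7.375 [0.5085 0.1262 0.1769] [14.  -2.6 -6.9]
7.925 [0.5085 0.1262 0.1769] [14.2 -3.3 -7.3]
8.475 [0.5085 0.1262 0.1769] [15.3 -2.3 -8.4]
9.025 [0.5085 0.1262 0.1769] [15.  -1.8 -8.1]
9.575 [0.5085 0.1262 0.1769] [15.  -2.1 -7.3]
147 [0.49191847 0.16254674 0.17175738]
9.675 [15.07351859 -3.03324509 -6.76854838]
```

Held for 2.6 s. Easing out now.

Request:
step_arm --commands "0 -0.15 0 0;0 0 0 0;0 0.1 0 0;0 0.1 0 0;0 0.15 0 0;0 0.15 0 0"

```text
time_s: 10.42
eef_pos: [0.5174, 0.1244, 0.1781]
tcp_rot: [[0.072, 0.988, -0.14], [0.006, -0.14, -0.99], [-0.997, 0.071, -0.016]]
ft_force: [5.0, -0.8, -2.1]
opening: -0.0
```

Request:
step_arm --commands "0 0.15 0 0;0 0.15 0 0;0 0.15 0 0;0 0.15 0 0;0 0.15 0 0;0 0.15 0 0"

```text
time_s: 11.18
eef_pos: [0.5259, 0.122, 0.1784]
tcp_rot: [[0.07, 0.988, -0.139], [0.004, -0.14, -0.99], [-0.998, 0.069, -0.014]]
ft_force: [2.9, -2.3, -0.6]
opening: -0.0002
```

Request:
step_arm --commands "0.05 0.1 0 0;0.05 0.1 0 0;0.05 0.1 0 0;0 0.1 0 0;0 0.1 0 0"

```text
time_s: 11.8
eef_pos: [0.5304, 0.1215, 0.1772]
tcp_rot: [[0.069, 0.988, -0.14], [0.005, -0.14, -0.99], [-0.998, 0.067, -0.014]]
ft_force: [0.3, -0.1, 0.3]
opening: -0.0
```

Request:
step_arm --commands "0 0.1 0 0;0 0.1 0 0;0 0.1 0 0;0 0.1 0 0;0 0.1 0 0;0 0 0 0"

```text
time_s: 12.55
eef_pos: [0.5345, 0.1209, 0.1768]
tcp_rot: [[0.066, 0.988, -0.14], [0.005, -0.14, -0.99], [-0.998, 0.064, -0.014]]
ft_force: [0.5, -0.5, 0.0]
opening: -0.0003
```

The force is near zero, so the lever is home and the contact is released. Moving outward, then up and clear.

Request:
step_arm --commands "0 0.5 0 0;0 0.8 0 0;0 0.8 0 0;-1 0.2 0 0;-3 0.2 0 0;-4 0.3 0 0;-4 0.3 0 0;-4 0.3 0 0;0 0 0 0"

```text
time_s: 13.68
eef_pos: [0.5599, 0.1148, 0.3469]
tcp_rot: [[0.067, 0.988, -0.14], [0.005, -0.141, -0.99], [-0.998, 0.066, -0.014]]
ft_force: [-0.4, 0.1, 0.2]
opening: 0.0002
```

Run:
```python
from h import *
snap('scene','s5'); s=bot.observe(); print(s['time_s'],s['eef_pos'],s['ft_force'])
for f in ('scene0','s2','s5'):
    im,P=cloud(f)
    m=(im.min(-1)>90)&(P[...,2]>.155)&(P[...,2]<.19)&(P[...,1]>.14)&(P[...,1]<.20)&(P[...,0]>.46)&(P[...,0]<.56)
    print(f,m.sum(),np.median(P[m],0))
b=cv2.imread('pics/s5.png'); cv2.imwrite('pics/c5.png',b)
a=np.load('pics/scene0.npz')['im'].astype(int); d=np.abs(a-b[:,:,::-1]).max(-1)>60
print('diff rows by block'); print([(i*40,j*40,int(d[i*40:i*40+40,j*40:j*40+40].sum())) for i in range(12) for j in range(16) if d[i*40:i*40+40,j*40:j*40+40].sum()>60 and i>=5])
```

```text
13.725 [0.55885738 0.11462892 0.3449369 ] [ 0.41794802 -0.52441689 -0.38359636]
scene0 160 [0.52067403 0.16492076 0.17453791]
s2 120 [0.52238909 0.15913879 0.17240432]
s5 125 [0.52187414 0.15806783 0.17220901]
diff rows by block
[(200, 400, 103), (200, 440, 161), (200, 480, 79), (200, 520, 244), (200, 560, 1008), (200, 600, 398), (240, 400, 541), (240, 440, 355), (280, 440, 67), (440, 440, 145)]
```

View pics/c5.png

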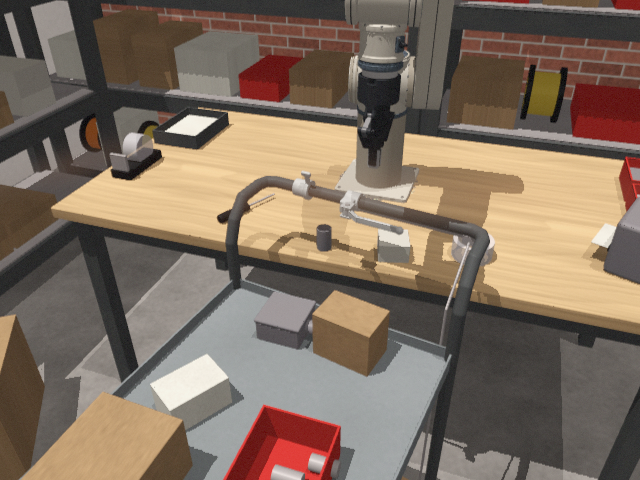

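The ball is back at (400,231) as at the start, the lock lever and loose things look unchanged, and the arm is well clear.

```bash
python3 -c "
from station import bot
print(bot.finish_job())"
```

```text
the job is handed in; nothing more can be done
None
```

The brake check is done and handed in at about 14 s, well inside the 42 s limit. No verdict came back.

- **Press and hold:** With the closed fingers' outside on the blade's outer face, I pressed the lever until it stopped moving. The force rose from about 8 N to 15 N with under 1 mm of further movement. I held it there for about 2.6 s. The lever's ball had come in about 30 mm and the blade stayed clear of the bar.
- **Ease back and clear:** I let it out at about 1 cm/s, staying in contact until the force fell to zero, then moved outward and up.
- **Last checks:** The ball is back within about 1 mm of where it was just before pressing. The lock lever and the loose things look unmoved in the scene picture, and the wrist force is about 0 N.

**Less certain:**
- The 30 mm at the ball is a few millimetres short of the 33 mm that 0.25 rad would give. I put that down to a rough measurement. The stop is judged mainly from the force rising with almost no movement.
- The tool tilted up to about 4° under load, and it still tilted about that much when handed in. It touched nothing else that I could see.

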